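# Hold a bisque cup over the glazing basin with tongs

## Robot

A 6-joint arm with a two-finger parallel gripper is mounted at the origin on the work surface. World frame = base frame: x ahead of the robot, y to its left, z up, the work surface at z = 0. Lengths are in m, angles in rad, forces in N, time in s.
With the tool pointing down it reaches from about 0.35 to 1 m from the base axis. Payload 7.1 kg.
Tool frame: the origin (TCP) lies between the finger pads; the fingertips stand 11 mm ahead of it and the grasp point (between the pads) lies 8 mm behind it; z points along the fingers, y is the line along which they close (so a half turn about z gives the same grasp; the last joint's range is limited). The gripper opens to 85 mm and grips with 20 to 120 N. Pads are 22 mm wide; open, the fingers measure 114 mm over their backs; the gripper's body (76 mm by 85 mm) begins 54 mm behind the grasp point. The pads swing forward as they close: fully open they stand 13 mm farther back than shut.
Start: joints at [-1.253, 0.423, 1.63, -0, 1.089, -0.019], TCP at [0.207, -0.59, 0.242] pointing down, gripper open.
Joint ranges: [-3, 3], [-0.9, 2.11], [0.09, 2.58], [-1.31, 4.45], [0.11, 2.69], [-2.54, 2.54]. Speed limits (rad/s): [2.39, 2.39, 3.01, 3.14, 3.14, 3.14].

## Interface

Orientations are given as [roll, pitch, yaw] about the fixed x, y, z axes, in that order (R = Rz(yaw) Ry(pitch) Rx(roll)).
In Python, from station import env, kinematics, imaging, finish_job gives the robot as it stands. Calls block until the motion is done:
- env.movep(position, orientation): joint-space move of the TCP to a pose.
- env.line_to(position, ori=None, velocity=0.15): straight line of the TCP; ori=None keeps the orientation; velocity is the mean speed in m/s.
- env.move_joints(angles): joint-space move.
- env.grip(opening, newtons=None): finger opening in m; newtons is the grip in N (None keeps the last); returns when the fingers have stopped.
- env.wait(seconds).
- kinematics.inverse_kinematics(position, orientation): joint angles nearest the present ones, or None.
- env.get_state(): the state.
- imaging.capture(name): name is "scene" or "top"; returns the picture (420x560x3 uint8, red, green, blue); there is no depth.
- imaging.camera_info(name): a dict with "fx", "fy", "cx", "cy" (pixels), "R" (3x3) and "t" (3): a world point X has camera coordinates R X + t. Camera axes: x right, y down, z forward; pixel columns grow to the right and rows downward; lengths in m; the calibration is good to about 2 mm. A picture is of the moment at which its call begins. camera_info takes no time and is no camera call.
A pose or a line that the arm cannot do raises env.MotionError and nothing moves.
- finish_job(): hands the job in; it is judged then, once.
The state is a dict: "t": time; "qpos": joint angles; "dq": joint speeds; "tau": joint torques, N m; "eef_pos": TCP position; "tool_rot": TCP orientation; "force": force on the tool from outside, world axes, zero at the start; "torque": the same for the moment, N m; "width": finger opening in m; "gripper_force": force on a finger pad.
Only numpy, scipy, OpenCV 4.12 (cv2) and the standard library are available. Lean on these libraries where they do the work, as an engineer would, in place of code of your own. Each camera call takes 0.05 s, during which the arm holds its last target. There are 200 camera calls.

## Task

Pick up the glazing tongs, close their jaws on the red-brown cup standing on the ware board, and carry it upright to the white basin, ready for glaze to be poured over it. Finish while still holding it there with the tongs: the cup upright over the middle of the basin and wholly above the rim, touching nothing but the tongs. Never touch the cup with the gripper itself, and leave the other two cups and the wooden rib where they are.

Things in the scene. Friction and masses are not known exactly. Their poses are not given: they have to be found in the camera images.
- tongs: sprung glazing tongs lying flat, arms side by side, closing horizontally; 228 mm long, 26 mm high, 0.125 kg, hinge at x = -100 mm. Origin: on the underside, on the mid-line between the two black rubber grips, about the centre of mass; x points to the orange jaws, z up. Left alone: 62 mm over the outside of the grips, 73 mm between the jaws
- tongs_jaw (a point): point midway between the orange jaws at mid-height: 96 mm along the tongs' x from their origin, 13 mm above their underside; the cup's axis belongs here when gripped. The jaws are upright pads from x = 80 to 112 mm, 5 mm thick, 26 mm high
- tongs_grip (a point): point midway between the two upright rubber grips, above the origin, 13 mm above the underside. The grips run from x = -34 to +34 mm; squeeze both from outside, across y, here. Each mm of squeeze shuts the jaws by 2 mm. Spring: 7 N on each grip when open, 12 N when shut on a cup, so fingers set to 55 to 60 mm apart carry the tongs with open jaws (65 mm apart at 58)
- tongs_left (a joint): how far each arm of the tongs has swung shut (both move alike): 0 = sprung fully open, 0.075 rad = closed on a 44 mm cup (47 mm over the grips), 0.185 = jaws together
- cup: the red-brown bisque cup to be picked up: straight round cup, 44 mm outside diameter, 50 mm high, 4 mm wall, open at the top, about 70 g. Origin at the centre of its underside, z up. It stands on the ware board at one of three places in a row, about 95 mm apart
- cup_cream: cream bisque cup of the same size on the board, to be left alone. Origin at the centre of its underside
- cup_grey: grey bisque cup of the same size on the board, to be left alone. Origin at the centre of its underside
- board: fixed wooden ware board, 110 mm (x) by 300 mm (y), top surface 18 mm above the table. Origin on the table under its centre
- basin: fixed white round glazing basin, empty, 170 mm across the rim, rim 70 mm above the table. Origin on the table under its centre
- rib: small flat wooden rib, 50 x 85 x 8 mm, lying on the table in front of the board, to be left alone. Origin at the centre of its underside
There are look-alikes about, which are no part of the job. Leave any blue look-alike of the cup alone.

How it is judged:
On the way, in this order (a step that is already met when the one before it is completed fails the run):
1. the tongs are gripped in the fingers and lifted off the table while the cup still stands (height (world z) of tongs above 0.02 m and contact force between the fingers and tongs above 1 N and distance of cup from where it was at the start of the episode below 0.01 m), for 0.1 s.
2. the cup is lifted clear of the board between the jaws of the tongs (height (world z) of cup above 0.03 m and contact force between tongs and cup above 1 N and horizontal distance between tongs_jaw and cup below 0.03 m and contact force between cup and board below 0.05 N), for 0.1 s.
At the end, for the whole second after the job is handed in: Cup centre within 40 mm of the basin centre in plan, underside over 71 mm above the table, tilt under 20 degrees, still; clamped in the jaws (arms shut 0.045 to 0.11 rad, within 30 mm of the jaw point), tongs gripped by the fingers; cup touches neither gripper nor basin, tongs not on basin (horizontal distance between cup and basin below 0.04 m and height (world z) of cup above 0.071 m and angle between cup's own z axis and vertical below 0.35 rad and contact force between tongs and cup above 1 N and contact force between the fingers and tongs above 2 N and height (world z) of tongs above 0.04 m and horizontal distance between tongs_jaw and cup below 0.03 m and value of joint tongs_left between 0.045 and 0.11 rad and contact force between cup and the arm below 0.05 N and contact force between cup and the fingers below 0.05 N and contact force between each of cup, tongs and basin below 0.05 N and linear speed of cup below 0.03 m/s); the arm keeps its last pose, push and grip.
It fails at once if the gripper or arm touches the cup (contact force between cup and the fingers above 0.5 N or contact force between cup and the arm above 0.5 N).
It fails at once if another cup or the rib is moved by more than 30 mm or a cup is tipped over (distance of any of cup_cream, cup_grey, rib from where it was at the start of the episode above 0.03 m or angle between any of cup_cream, cup_grey's own z axis and vertical above 0.5 rad).
It also fails if it takes over 46 s, if anything falls off the work surface, if the arm or the gripper's body presses on something with over 40 N, if the wrist force passes 120 N, or if a joint passes its speed limit or range.

## Working session

There is one attempt and no reset: what is moved stays moved. The work goes in short steps, each a Python script; the robot and the scene stay as the last script left them, time stands still between calls to the robot, and variables do not carry over. Pictures are saved under pics/ and viewed, at most 10 in all, crops included, and the job is handed in when it is done.

```bash
ls; mkdir -p pics; python3 - <<'E'
from station import env,imaging
import cv2,numpy as np
for n in("scene","top"):
    im=imaging.capture(n); cv2.imwrite(f"pics/{n}0.png",cv2.cvtColor(im,cv2.COLOR_RGB2BGR))
    c=imaging.camera_info(n); print(n,c["fx"],c["cx"],c["cy"],np.round(-np.array(c["R"]).T@c["t"],3),np.round(c["R"],2).tolist())
s=env.get_state();print(s["t"],s["tool_rot"],s["width"])
E
```

```text
pics
scene 429.6018844307734 276.77328584127116 213.34264480251568 [ 0.85  -0.5    1.009] [[0.86, 0.5, -0.01], [0.42, -0.74, -0.52], [-0.27, 0.45, -0.85]]
top 402.65141944294356 278.69228067795063 213.8900832595005 [0.354 0.01  0.95 ] [[-0.04, -1.0, -0.01], [-0.98, 0.04, -0.2], [0.2, -0.0, -0.98]]
0.1 [-3.14017168e+00 -3.27079742e-05  3.36780404e-01] 0.08530058827473273
```

View pics/scene0.png

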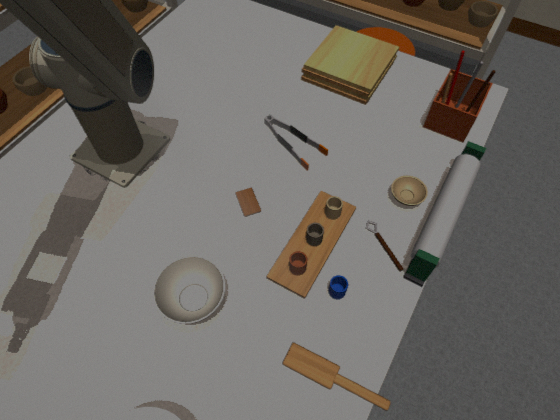

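View pics/top0.png

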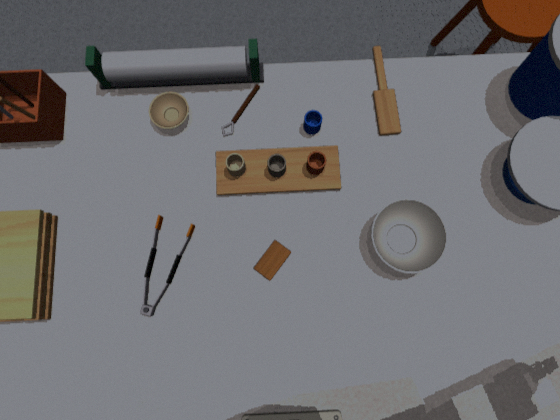

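The red cup could be confused with these (top view pixels): red-brown cup (316,162), grey (277,165), cream (235,164), blue look-alike (313,121). I choose (316,162) on the board. Tongs: the hinge is at (147,310) and the orange jaws at (158,222) and (191,230). The basin is at (408,237), the rib at (272,260), and the tool with the dark handle at (240,110) is not the tongs.

```bash
cat > h.py <<'E'
import cv2,numpy as np
from station import env,kinematics,imaging,finish_job
def cast(n,px,z):
    c=imaging.camera_info(n);R=np.array(c["R"]);t=np.array(c["t"])
    px=np.atleast_2d(px).astype(float)
    d=np.c_[(px[:,0]-c["cx"])/c["fx"],(px[:,1]-c["cy"])/c["fy"],np.ones(len(px))]@R
    o=-R.T@t
    return o+d*((z-o[2])/d[:,2])[:,None]
def blobs(im,lo,hi,roi,amin=15):
    x0,y0,x1,y1=roi
    m=cv2.inRange(cv2.cvtColor(im,cv2.COLOR_RGB2HSV),np.array(lo),np.array(hi))
    k=np.zeros_like(m);k[y0:y1,x0:x1]=m[y0:y1,x0:x1]
    n,l,s,c=cv2.connectedComponentsWithStats(k)
    return [(s[i,4],c[i],s[i,:4],np.argwhere(l==i)[:,::-1]) for i in range(1,n) if s[i,4]>=amin]
E
python3 - <<'E'
from h import *
t=cv2.imread("pics/top0.png");s=cv2.imread("pics/scene0.png")
a=cv2.resize(t[205:325,130:210],None,fx=5,fy=5,interpolation=2)
b=cv2.resize(t[145:185,290:340],(400,300),interpolation=2); c=cv2.resize(s[235:295,265:345],(400,300),interpolation=2)
cv2.imwrite("pics/crop.png",np.hstack([a,np.vstack([b,c])]))
T=t[:,:,::-1].copy();S=s[:,:,::-1].copy()
for n,im,rt,rc in(("top",T,(130,205,210,325),(290,145,340,185)),("scene",S,(258,105,335,175),(280,245,315,280))):
    for nm,lo,hi,r,z in(("orange",(3,150,100),(18,255,255),rt,.02),("black",(0,0,0),(180,255,45),rt,.02),("cup",(0,130,40),(9,255,255),rc,.068)):
        for A,c,bb,_ in blobs(im,lo,hi,r): print(n,nm,A,c.round(1),bb,cast(n,c,z).round(4))
print("hinge",cast("top",(147,310),.015),"basin rim L/R/top/bot",cast("top",[(372,237),(445,237),(408,201),(408,273)],.07).round(3))
E
```

```text
top orange 18 [157.3 221.2] [156 216   4  12] [[0.5417 0.293  0.02  ]]
top orange 16 [189.2 229.8] [187 224   5  12] [[0.5178 0.2179 0.02  ]]
top black 226 [150.3 264.9] [145 229  14  76] [[0.4399 0.3075 0.02  ]]
top black 206 [172.  272.3] [152 236  39  79] [[0.4206 0.2573 0.02  ]]
top cup 106 [315.2 163. ] [308 153  18  17] [[ 0.6515 -0.0819  0.068 ]]
scene black 109 [298.2 133.6] [290 126  18  16] [[0.4496 0.3018 0.02  ]]
scene cup 146 [298.2 260.1] [290 251  17  19] [[ 0.6631 -0.0917  0.068 ]]
hinge [[0.3388847  0.31453934 0.015     ]] basin rim L/R/top/bot [[ 0.474 -0.196  0.07 ]
 [ 0.467 -0.356  0.07 ]
 [ 0.552 -0.284  0.07 ]
 [ 0.393 -0.266  0.07 ]]
```

View pics/crop.png

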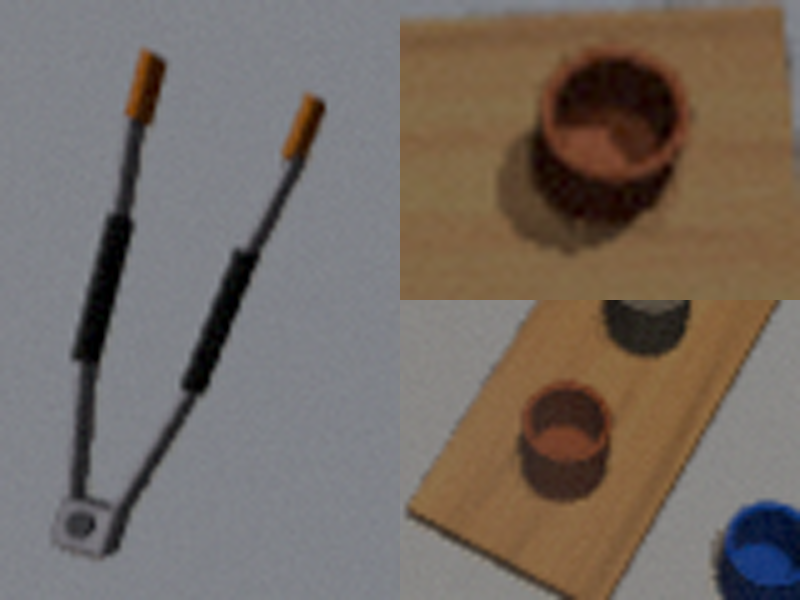

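The crop confirms the choice: the red-brown cup stands on the board (rim centre at about top (316.8,159.9), scene (298.4,259)). The blue cup is off the board. Tongs in the top view: jaws at (159.2,222.4) and (190.8,230.4), grips at (150.6,262.6) and (174,269.4).

```bash
python3 - <<'E'
from h import *
J=cast("top",[(159.2,222.4),(190.8,230.4)],.019)[:,:2];G=cast("top",[(150.6,262.6),(174,269.4)],.019)[:,:2]
H=cast("top",[(146,310)],.022)[0,:2]
print("jaw sep (78)",np.linalg.norm(J[0]-J[1]),"grip sep(~55)",np.linalg.norm(G[0]-G[1]))
jm,gm=J.mean(0),G.mean(0);n=J[0]-J[1]
print(jm,gm,H,"jm-gm(96)",np.linalg.norm(jm-gm),"gm-H(100)",np.linalg.norm(gm-H))
print("yaw: across",np.arctan2(-n[0],n[1]),"grip across",np.arctan2(-(G[0]-G[1])[0],(G[0]-G[1])[1]),"H-jm",np.arctan2(*(jm-H)[::-1]),"H-gm",np.arctan2(*(gm-H)[::-1]))
print("cup",cast("top",(316.75,159.9),.068),cast("scene",(298.4,259),.068))
sc=cv2.imread("pics/scene0.png")[:,:,::-1].copy()
print("basin scene LR",cast("scene",[(155,290),(226,290),(190,258),(190,325)],.07).round(3))
# scene jaws
print(cast("scene",[(323,150),(305,165)],.015).round(3))
gm2=gm
for nm,p,y in(("grasp",(gm[0],gm[1],.02),-.3),("pre",(gm[0],gm[1],.15),-.3),("cup",(.565,-.085,.05),0),("basin",(.376,-.276,.12),0),("basin-.3",(.38,-.247,.12),-.3)):
    print(nm,np.round(kinematics.inverse_kinematics(list(p),[np.pi,0,y]),2))
E
```

```text
jaw sep (78) 0.07770969280398966 grip sep(~55) 0.05704542276837086
[0.52746725 0.25165697] [0.43616184 0.28017392] [0.33909519 0.31450858] jm-gm(96) 0.09565508387438341 gm-H(100) 0.10296020282007122
yaw: across -0.2934809705335199 grip across -0.3215294796698722 H-jm -0.3220416377518187 H-gm -0.33998726418553327
cup [[ 0.65869855 -0.08588536  0.068     ]] [[ 0.66203221 -0.08889335  0.068     ]]
basin scene LR [[ 0.412 -0.325  0.07 ]
 [ 0.555 -0.243  0.07 ]
 [ 0.434 -0.218  0.07 ]
 [ 0.532 -0.351  0.07 ]]
[[0.543 0.286 0.015]
 [0.523 0.209 0.015]]
grasp [ 0.55  0.64  1.96 -0.    0.54  2.42]
pre [ 0.55  0.4   1.93 -0.    0.81  2.42]
cup [-0.17  0.63  1.84 -0.    0.67  1.4 ]
basin [-0.66  0.39  2.05 -0.    0.69  0.91]
basin-.3 [-0.6   0.38  2.08 -0.    0.68  1.27]
```

```bash
python3 - <<'E'
from h import *
r=[np.pi,0,-.312]
def st(m):
    s=env.get_state();print(m,round(s["t"],2),np.round(s["eef_pos"],4),np.round(s["force"],1),round(s["width"],4),np.round(s["gripper_force"],1))
env.movep([.4362,.2802,.13],r);st("pre")
env.line_to([.4362,.2802,.03],velocity=.12)
env.line_to([.4362,.2802,.018],velocity=.04);st("down")
for w in(.068,.062,.058):
    env.grip(w,30);st(w)
cv2.imwrite("pics/a.png",cv2.resize(imaging.capture("scene")[90:190,240:360,::-1],(720,600)))
E
```

```text
pre 3.27 [0.4366 0.2798 0.1301] [-0.6  0.5  0.1] 0.0853 0.0
down 4.71 [0.436  0.2801 0.0178] [ 0.2  0.7 -0.1] 0.0854 0.0
0.068 5.03 [0.4364 0.2803 0.0181] [-0.5  1.4  0.4] 0.068 0.2
0.062 5.27 [0.4364 0.2803 0.0184] [-0.8 -0.3  4.5] 0.0621 8.0
0.058 5.49 [0.4368 0.2805 0.0188] [-0.3 -0.8  9.2] 0.0584 10.3
```

View pics/a.png

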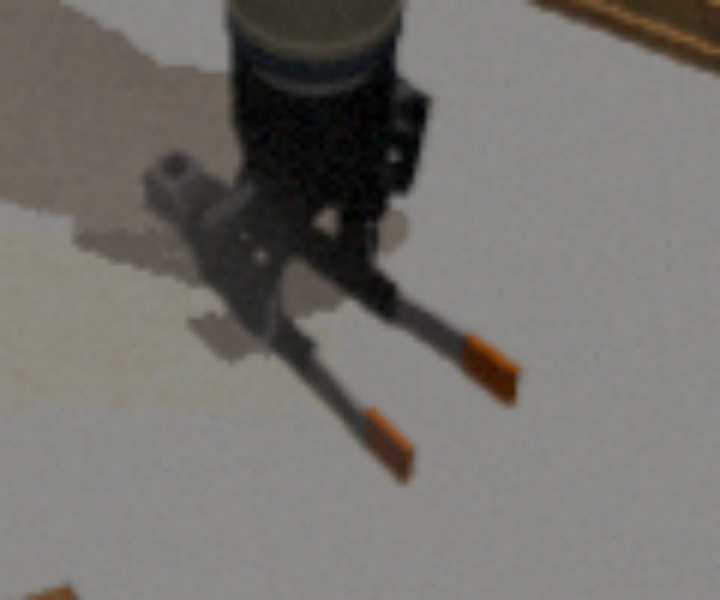

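The tongs are gripped at mid-grip, with the jaws open and symmetric (crop pixels (490,368) and (390,445)). Next I lift them and measure the jaws in hand.

```bash
cat >> h.py <<'E'
def st(m=""):
    s=env.get_state();print(m,round(s["t"],2),np.round(s["eef_pos"],4),np.round(s["tool_rot"],3),np.round(s["force"],1),round(s["width"],4),np.round(s["gripper_force"],1))
E
python3 - <<'E'
from h import *
env.line_to([.4362,.2802,.15],velocity=.1);st("lift")
env.movep([.52,-.087,.15],[np.pi,0,0]);st("near")
for n in("top","scene"):
    im=imaging.capture(n);cv2.imwrite(f"pics/b_{n}.png",im[:,:,::-1])
t=cv2.imread("pics/b_top.png");s=cv2.imread("pics/b_scene.png")
cv2.imwrite("pics/b.png",np.hstack([cv2.resize(t[120:260,260:360],(400,560)),cv2.resize(s[165:305,230:330],(400,560))]))
E
```

```text
lift 7.01 [0.4358 0.2799 0.1494] [ 3.141e+00  1.000e-03 -3.120e-01] [-0.4  0.  -1.1] 0.0583 7.8
near 8.42 [ 0.52   -0.0863  0.1499] [-3.141  0.     0.   ] [ 0.7  0.8 -0.8] 0.0581 7.8
```

View pics/b.png

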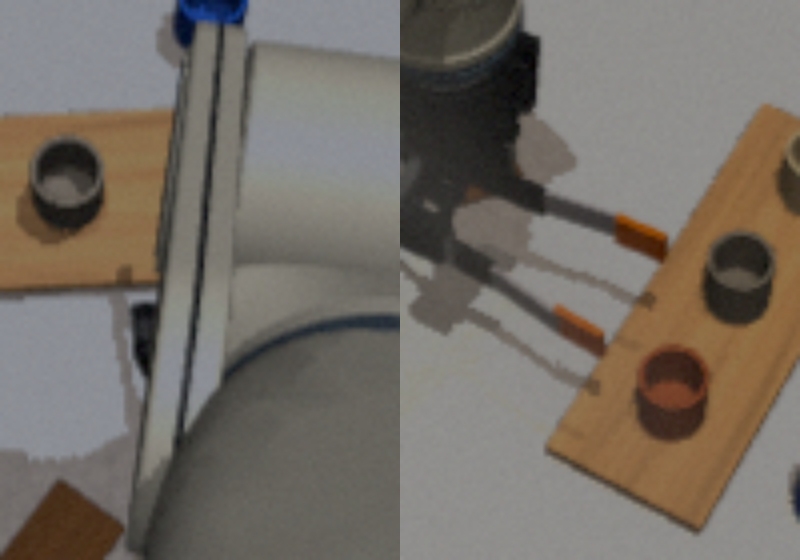

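The scene crop shows the jaws level in the hand, at crop (642,236) and (580,329). The top view is blocked by the arm, so I check the jaw point with the scene camera.

```bash
python3 - <<'E'
from h import *
im=cv2.imread("pics/b_scene.png")[:,:,::-1].copy()
for A,c,bb,p in blobs(im,(3,140,90),(20,255,255),(260,205,300,258),20): 
    print(A,c,bb,[cast("scene",c,z).round(4).tolist() for z in(.134,.144,.154)])
P=[(618,213),(668,235),(615,235),(665,258),(560,305),(604,332),(556,325),(602,352)]
P=[((x-400)/4+230,y/4+165) for x,y in P]
for z,i in((.157,[0,1,4,5]),(.131,[2,3,6,7])): print(z,cast("scene",np.array(P)[i],z).round(4).tolist())
A,c,bb,p=max(blobs(im,(0,130,40),(9,255,255),(280,245,315,280)),key=lambda b:b[0]);print("cup blob",A,c,bb)
E
```

```text
26 [289.80769231 221.5       ] [284 219  13   6] [[[0.6108, -0.0421, 0.134]], [[0.6135, -0.0473, 0.144]], [[0.6163, -0.0526, 0.154]]]
32 [297.3125 233.6875] [294 228   6  13] [[[0.642, -0.0621, 0.134]], [[0.6443, -0.0671, 0.144]], [[0.6467, -0.0721, 0.154]]]
26 [274.23076923 245.11538462] [269 242  12   7] [[[0.6105, -0.1146, 0.134]], [[0.6133, -0.119, 0.144]], [[0.616, -0.1234, 0.154]]]
24 [294.41666667 252.54166667] [290 250  10   8] [[[0.6597, -0.1081, 0.134]], [[0.6619, -0.1126, 0.144]], [[0.664, -0.117, 0.154]]]
0.157 [[0.6022, -0.0526, 0.157], [0.6343, -0.0512, 0.157], [0.6037, -0.121, 0.157], [0.6335, -0.1234, 0.157]]
0.131 [[0.6006, -0.0531, 0.131], [0.6337, -0.052, 0.131], [0.6008, -0.1217, 0.131], [0.6322, -0.1235, 0.131]]
cup blob 162 [298.19135802 260.62345679] [290 252  17  22]
```

```bash
python3 - <<'E'
from h import *
env.line_to([.564,-.089,.15],velocity=.1)
env.line_to([.564,-.089,.08],velocity=.08);st("mid")
env.line_to([.564,-.089,.051],velocity=.05);st("down")
s=imaging.capture("scene")[:,:,::-1]
cv2.imwrite("pics/c.png",cv2.resize(s[195:305,240:350],(600,600)))
E
```

```text
mid 10.13 [ 0.5644 -0.0891  0.0804] [ 3.141e+00 -1.000e-03 -0.000e+00] [-0.5 -0.  -1.3] 0.058 7.8
down 10.87 [ 0.564  -0.089   0.0509] [-3.142  0.    -0.   ] [ 0.5 -0.2 -1.2] 0.0579 7.8
```

View pics/c.png

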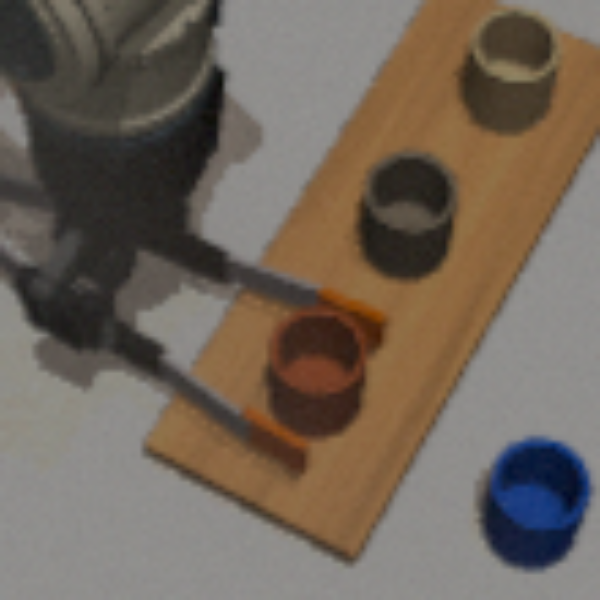

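The cup, centred at crop (317,372), stands untouched between the jaws at (350,317) and (276,440). Now I close the jaws and lift.

```bash
python3 - <<'E'
from h import *
for w in(.053,.049,.042): env.grip(w,45);st(w)
x,y,z=env.get_state()["eef_pos"]
env.line_to([.564,-.089,.08],velocity=.05);st("up")
env.line_to([.564,-.089,.15],velocity=.08);st("up")
s=imaging.capture("scene")[:,:,::-1]
cv2.imwrite("pics/d.png",cv2.resize(s[195:305,240:350],(600,600)))
E
```

```text
0.053 11.14 [ 0.5642 -0.089   0.0513] [ 3.142 -0.     0.   ] [-0.2  0.8 -0.4] 0.0531 9.1
0.049 11.36 [ 0.564  -0.089   0.0511] [ 3.142 -0.    -0.   ] [ 0.2  0.9 -0.5] 0.0491 10.4
0.042 11.57 [ 0.5641 -0.089   0.0511] [ 3.142 -0.    -0.   ] [-0.7  0.   0.7] 0.0455 47.2
up 12.31 [ 0.5639 -0.089   0.08  ] [3.142 0.    0.   ] [ 0.2 -0.6 -2.5] 0.0454 47.0
up 13.33 [ 0.5636 -0.0889  0.1496] [-3.141e+00  1.000e-03 -0.000e+00] [-0.9  0.  -1.2] 0.0454 47.0
```

View pics/d.png

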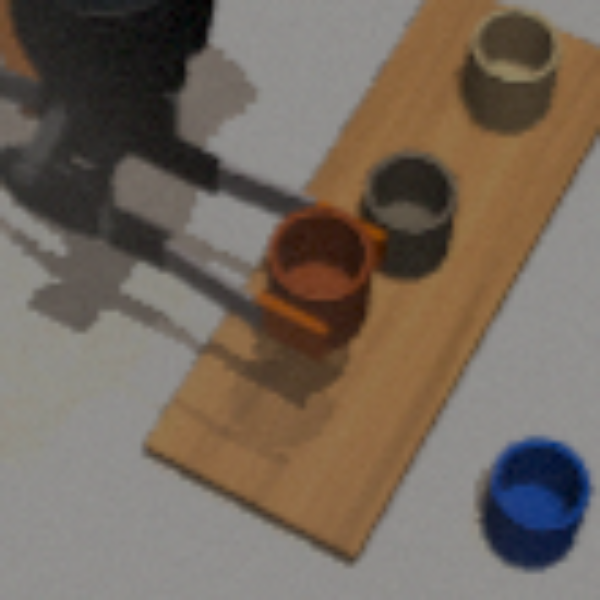

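The cup is clamped upright between the jaws (crop centre about (320,275)) and clear of the board. Next I carry it to the basin.

```bash
python3 - <<'E'
from h import *
env.line_to([.380,-.279,.15],velocity=.1);st("over")
env.line_to([.380,-.279,.135],velocity=.04);env.wait(.5);st("end")
for n in("scene","top"):
    cv2.imwrite(f"pics/e_{n}.png",imaging.capture(n)[:,:,::-1])
s=cv2.imread("pics/e_scene.png");t=cv2.imread("pics/e_top.png")
cv2.imwrite("pics/e.png",np.hstack([cv2.resize(s[230:350,130:250],(400,400)),cv2.resize(t[180:300,350:470],(400,400))]))
E
```

```text
over 16.18 [ 0.3802 -0.2788  0.15  ] [-3.142 -0.     0.   ] [ 0.7  0.3 -1.2] 0.0454 47.0
end 17.2 [ 0.38   -0.279   0.1351] [ 3.141 -0.     0.   ] [-0.5 -0.1 -1. ] 0.0455 47.0
```

View pics/e.png

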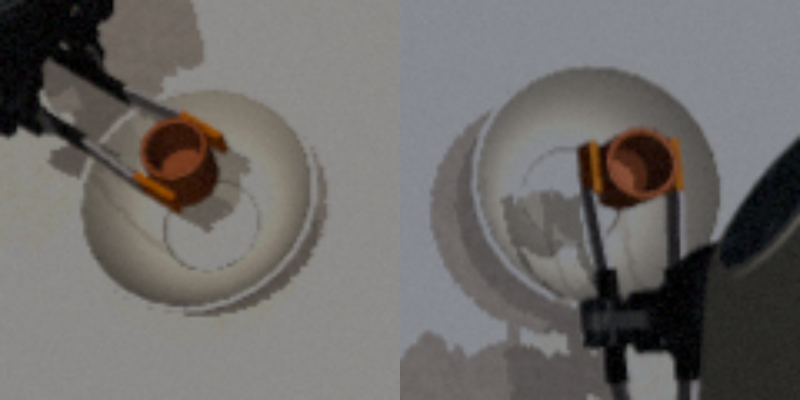

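The scene and top crops show the cup upright over the basin, gripped between the jaws: cup rim centre at (178,155) and (640,165), basin rim centre at (198,198) and (597,186). I check the offset numerically.

```bash
python3 - <<'E'
from h import *
print(cast("top",(422,229.5),.152),cast("scene",(183.4,276.5),.152))
print(cast("top",(409.2,235.9),.07),cast("scene",(189.5,289.4),.07))
E
```

```text
[[ 0.47368934 -0.27780911  0.152     ]] [[ 0.48432268 -0.28544759  0.152     ]]
[[ 0.47310157 -0.27767772  0.07      ]] [[ 0.48096761 -0.28386761  0.07      ]]
```

Within each view the cup is within 4 mm of the basin centre in plan, and its underside is about 100 mm above the table. I'm handing it in.

```bash
python3 -c "
from h import *
st();print(finish_job())"
```

```text
17.3 [ 0.38  -0.279  0.135] [ 3.142 -0.     0.   ] [-0.7  0.6 -1.5] 0.0455 47.0
the job is handed in; nothing more can be done
None
```

I handed the job in at 17.3 s, with the red-brown cup held upright in the tongs over the middle of the basin, within 4 mm of centre and about 30 mm above the rim; no verdict came back.

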